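# Tip a ceramic test tile upright against the fence of its inspection rest

## Task

The ceramic tile is lying askew on the bed of the inspection rest, one edge overhanging the rest's open front. First slide it along the bed, still lying flat, until its opposite edge is home and square against the foot of the fence; then tip it up on that edge, without lifting it off the bed, so that it ends standing by itself, leaning flush on the fence with its red back towards the open front. The tile is brittle, so push it gently, and leave the bottle, vial, jar and brass weight alone.

Things in the scene. Friction and masses are not known exactly. Their poses are not given: they have to be found in the camera images.
- rest: fixed grey inspection rest with a fence. Origin on the worktop (z 0) straight under the fence's foot line, mid-width; +x from the open front to the fence (roughly to the robot's left), y along the fence, z up. Bed: flat, 60 mm high, 150 mm wide, from x = -88 mm (front edge) to the fence; nothing juts out in front of or under that front edge.
- fence_foot (a point): mid-point of the fence's foot line, on the bed: rest x 0, y 0, z 60 mm; axes as the rest's. From here the aluminium fence face, 140 mm wide, rises 92 mm, leaning back (towards +x) 10 degrees from upright.
- tile: loose ceramic tile 120 (x) by 110 (y) by 12 mm, 0.22 to 0.45 kg; white glazed face, red back. Origin at the centre of the red back, z out of the white face, +x to its foot edge, by the fence. Starts white side up on the bed, foot edge 10 to 18 mm short of the fence, up to 8 degrees askew. Finished: its z points at the fence, 100 degrees from straight up; origin near x = -2, z = 121 mm of the rest.
- tile_near (a point): middle of the front lower edge, away from the fence, of the tile (red back, 60 mm from its origin along -x). Home against the fence, this edge overhangs the bed's front by 32 mm, with 60 mm of free height below it, so tilted shut fingers can go under it and wedge it up. The tile is too wide to grip across.
- tile_foot (a point): middle of the tile's lower edge nearest the fence: on the red underside, 60 mm from the tile's origin along its +x. This edge becomes the foot. If the tile meets the fence askew, a push at its middle may stick with one corner touching; push the lagging half of the front edge. The foot slides back by the tile's thickness as it tips.
- amber_bottle: bystander: brown bottle with a black cap, 53 mm diameter, 105 mm tall, origin at its base; leave alone
- vial: bystander: clear vial with a red cap, 27 mm diameter, 61 mm tall, origin at its base; leave alone
- brass_weight: bystander: brass balance weight, 23 mm diameter, 28 mm tall, origin at its base; leave alone
- jar: bystander: white jar with a blue cap, 48 mm diameter, 62 mm tall, origin at its base; leave alone

How it is judged (in metres and radians):
On the way:
1. the tile lies flat on the bed with its foot edge home (within 4 mm) and square (within 3.5 degrees) against the foot of the fence (x of tile_foot in the frame of rest above -0.004 m and angle between the y axis of tile and the y axis of rest, either way round below 0.06 rad and angle between tile's own z axis and vertical below 0.08 rad), for 0.2 s.
At the end, for the whole second after the job is handed in: the tile stands at rest with its foot edge on the bed at the foot of the fence, leaning flush on the fence (its white face turned 96 to 104 degrees from straight up), red back outwards, square to the fence within 4.5 degrees and within 45 mm of the fence's middle (angle between tile's own z axis and vertical between 1.68 and 1.81 rad and angle between the y axis of tile and the y axis of rest, either way round below 0.08 rad and x of tile in the frame of rest between -0.01 and 0.006 m and z of tile_foot in the frame of rest between 0.056 and 0.07 m and y of tile in the frame of rest between -0.045 and 0.045 m and linear speed of tile below 0.01 m/s and angular speed of tile below 0.1 rad/s); the robot touches nothing.
It fails at once if the tile's foot edge is lifted more than 25 mm off the bed (z of tile_foot in the frame of rest above 0.085 m).
It fails at once if the brittle tile is pressed with more than 45 N (contact force between the arm and tile above 45 N).
It fails at once if a bystander is moved more than 20 mm (distance of any of amber_bottle, vial, brass_weight, jar from where it was at the start of the episode above 0.02 m).
It also fails if it takes over 58 s, if anything falls off the work surface, if the arm or the gripper's body presses on something with over 40 N, if the wrist force passes 120 N, or if a joint passes its speed limit or range.

## Robot

A 6-joint arm with a two-finger parallel gripper is mounted at the origin on a cart in front of the work surface, level with it; the furniture and walls round the work are solid. World frame = base frame: x ahead of the robot, y to its left, z up, the work surface at z = 0. Lengths are in m, angles in degrees, forces in N, time in s.
With the tool pointing down it reaches from about 0.375 to 0.75 m from the base axis. Payload 9 kg.
Tool frame: the origin (TCP) lies at the very end of the fingers, on their centre line; the grasp point (between the pads) lies bot.grip_depth behind it (bot.grip_depth is the distance from the TCP to the grasp point, in m); z points along the fingers, y is the line along which they close (so a half turn about z gives the same grasp; the last joint's range is limited). The gripper opens to 85 mm and grips with 20 to 120 N. Pads are 22 mm wide; open, the fingers measure 114 mm over their backs; the gripper's body (76 mm by 85 mm) begins 54 mm behind the grasp point. The pads swing forward as they close: fully open they stand 13 mm farther back than shut.
Start: joints at [-89.823, 5.964, 5.575, 89.605, 0, 77.527], TCP at [0.131, -0.585, 0.231] pointing down, gripper open.
Joint ranges: [-171.21, 171.21], [-48.23, 106.86], [-62.78, 66.21], [-105.2, 120.99], [-86.42, 89.51], [-180, 180]. Speed limits (degrees/s): [127.2, 127.2, 147.25, 180, 180, 180].

## Interface

Orientations are given as [roll, pitch, yaw] about the fixed x, y, z axes, in that order (R = Rz(yaw) Ry(pitch) Rx(roll)).
In Python, from cell import bot, snapshot, camera_info, ticket gives the robot as it stands.
- The arm moves only by the shell command python3 -m crank 'ROWS' [FORCE]. ROWS is a JSON object of lists of equal length, an entry for each row: "turn": the turn, a rotation vector about the tool's x, y, z in rad, a list of three; "travel": the shift along the tool's x, y, z in cm, a list of three; "fingers": the finger opening in cm, from 0 to 8.54. A call has exactly 8 rows; each row shifts and turns the commanded pose from where the row before left it, along the tool's axes as they then stand; what a row does not reach is not made up. A row lasts 1/10 s, in which the tool goes at most 50 mm and 8.59 degrees, less where a joint would pass 70% of its speed; a pose out of reach is approached as far as the arm can. A call with a gripper value outside its range is refused whole. The fingers move at their own pace and stop on an object; FORCE is the grip in N (left out, the last holds). Time passes only in rows, so rows that do not move let the fingers close, or fill a call up. It gives the time, the measured TCP pose, the force, the opening and the grip force at its end, in the units of the state.
- bot.get_state(): the state, without advancing time (a new reading comes with each control period).
- snapshot(name): name is "side" or "top"; returns (picture, depth): 384x512x3 uint8, red, green, blue; 384x512 float32, m along the optical axis (not along the pixel's ray), 0 where there is no reading.
- camera_info(name): a dict with "mtx" (3x3 intrinsics, pixels), "cam_to_world" (4x4, takes a point from camera to world coordinates). Camera axes: x right, y down, z forward; pixel columns grow to the right and rows downward; lengths in m; the calibration is good to about 2 mm. A picture is of the moment at which its call begins. camera_info takes no time and is no camera call.
- ticket.sign_off(): hands the job in; it is judged then, once.
The state is a dict: "t": time; "joints": joint angles; "joint_velocities": joint speeds; "effort": joint torques, N m; "ee_pos": TCP position; "ee_rot": TCP orientation; "wrist_force": force on the tool from outside, world axes, zero at the start; "moment": the same for the moment, N m; "gripper_width": finger opening in m; "grasp_force": force on a finger pad.
Only numpy, scipy, OpenCV 4.12 (cv2) and the standard library are available. Lean on these libraries where they do the work, as an engineer would, in place of code of your own. Each camera call takes 0.05 s, during which the arm holds its last target. There are 200 camera calls.

## Working session

There is one attempt and no reset: what is moved stays moved. The work goes in short steps, Python scripts to look and compute and a shell command to move; the robot and the scene stay as the last step left them, time stands still between calls to the robot, and variables do not carry over. Pictures are saved under pics/ and viewed, at most 11 in all, crops included, and the job is handed in when it is done.

```bash
ls; mkdir -p pics
python3 - <<'E'
from cell import bot, snapshot, camera_info
import cv2, numpy as np
np.set_printoptions(precision=4,suppress=True)
print(bot.get_state(), bot.grip_depth)
for n in("side","top"):
    p,d=snapshot(n); cv2.imwrite(f"pics/{n}0.png",p[:,:,::-1]); np.savez(f"{n}0.npz",p=p,d=d)
    print(n,camera_info(n))
E
```

```text
pics
{'t': 0.0, 'joints': array([-89.8222,   5.9981,   5.5291,  89.6035,   0.0009,  77.5279]), 'joint_velocities': array([-0.0256,  0.0309,  0.0149,  0.0999, -0.0163, -0.0337]), 'effort': array([  0.0024, -55.6931,  50.3652,   0.0168,  -0.0002,   0.    ]), 'ee_pos': array([ 0.1314, -0.5851,  0.2305]), 'ee_rot': array([-179.9294,   -0.0165,   12.6498]), 'wrist_force': array([-0.0365, -0.8428, -0.2474]), 'moment': array([-0.029 , -0.0435,  0.0212]), 'grasp_force': 0.0, 'gripper_width': 0.08533997495115933} 0.0187
side {'mtx': array([[386.7567,   0.    , 256.6324],
       [  0.    , 386.7567, 192.3514],
       [  0.    ,   0.    ,   1.    ]]), 'cam_to_world': array([[ 0.9999, -0.0067, -0.0104,  0.543 ],
       [ 0.0032, -0.6713,  0.7412, -0.738 ],
       [-0.012 , -0.7412, -0.6712,  0.7528],
       [ 0.    ,  0.    ,  0.    ,  1.    ]])}
top {'mtx': array([[372.9979,   0.    , 254.0024],
       [  0.    , 372.9979, 193.407 ],
       [  0.    ,   0.    ,   1.    ]]), 'cam_to_world': array([[ 0.0068, -0.9706,  0.2405,  0.281 ],
       [-1.    , -0.0056,  0.0054,  0.0303],
       [-0.0039, -0.2405, -0.9706,  1.1575],
       [ 0.    ,  0.    ,  0.    ,  1.    ]])}
```

View pics/side0.png

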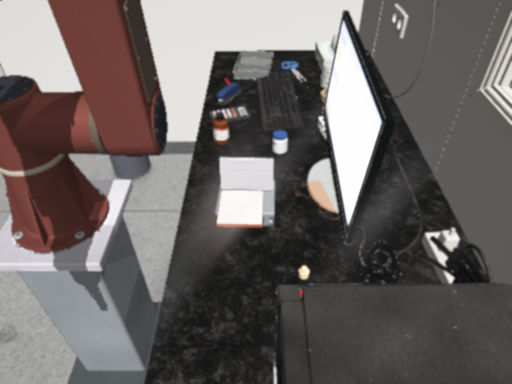

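View pics/top0.png

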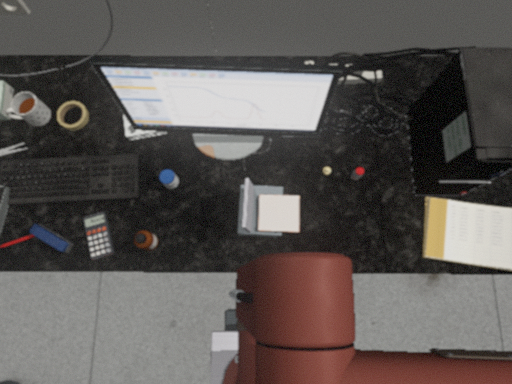

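The side view shows the rest at about (246,190), with the fence at its far side. In the top view the fence is at columns 241–255 and the tile at columns 258–300, rows 194–232. The open front faces right, which is world -y. Next I'll fit both from depth.

```bash
cat > h.py <<'E'
import numpy as np, cv2
from cell import bot, snapshot, camera_info
np.set_printoptions(precision=4,suppress=True)
def cloud(n,d):
    c=camera_info(n);K=c["mtx"];T=c["cam_to_world"]
    v,u=np.mgrid[:d.shape[0],:d.shape[1]]
    P=np.stack([(u-K[0,2])/K[0,0]*d,(v-K[1,2])/K[1,1]*d,d],-1)
    return P@T[:3,:3].T+T[:3,3]
def pix(n,X):
    c=camera_info(n);K=c["mtx"];T=c["cam_to_world"]
    q=K@(T[:3,:3].T@(np.asarray(X)-T[:3,3])); return q[:2]/q[2]
def ray(n,u,v,z):
    c=camera_info(n);K=c["mtx"];T=c["cam_to_world"]
    r=T[:3,:3]@np.array([(u-K[0,2])/K[0,0],(v-K[1,2])/K[1,1],1]); return T[:3,3]+r*(z-T[2,3])/r[2]
E
python3 - <<'E'
from h import *
for n,(r0,r1,c0,c1) in dict(top=(165,250,225,315),side=(145,235,205,285)).items():
    f=np.load(n+"0.npz");p,d=f["p"],f["d"];W=cloud(n,d)
    cv2.imwrite(f"pics/{n}0c.png",cv2.resize(p[r0:r1,c0:c1,::-1],None,fx=7,fy=6.6,interpolation=cv2.INTER_CUBIC))
    w=W[r0:r1,c0:c1].reshape(-1,3); col=p[r0:r1,c0:c1].reshape(-1,3).astype(int)
    z=w[:,2]; print(n,np.histogram(z,bins=np.arange(-.01,.17,.01)))
    m=(abs(z-.072)<.005)&(col.min(1)>150)
    print("tile",m.sum(),w[m].mean(0),cv2.minAreaRect(w[m][:,:2].astype(np.float32)*1000))
    m=(abs(z-.060)<.006)&(col.max(1)<170)
    print("bed",m.sum(),w[m].mean(0),cv2.minAreaRect(w[m][:,:2].astype(np.float32)*1000))
    m=(z>.085)&(z<.149); q=w[m]; 
    print("fence",m.sum(),q.min(0),q.max(0)); c=q.mean(0); print(c,np.linalg.svd(q-c,full_matrices=False)[2][2])
E
```

```text
top (array([2415, 2383,   21,    1,    0,    3,  441,  611, 1312,   29,   36,
         38,   47,   40,   37,  134,   70]), array([-0.01,  0.  ,  0.01,  0.02,  0.03,  0.04,  0.05,  0.06,  0.07,
        0.08,  0.09,  0.1 ,  0.11,  0.12,  0.13,  0.14,  0.15,  0.16]))
tile 1414 [ 0.4915 -0.037   0.0722] ((492.4237976074219, -36.603050231933594), (116.26537322998047, 109.18077850341797), 89.12374877929688)
bed 783 [0.5053 0.0264 0.0598] ((502.93255615234375, -8.651885986328125), (179.25608825683594, 150.80751037597656), 87.16010284423828)
fence 301 [0.4358 0.0421 0.0858] [0.576  0.0724 0.149 ]
[0.5025 0.0529 0.1234] [ 0.0429  0.9723 -0.2296]
side (array([2103, 1237,   53,   45,   21,   12,  347,  508, 1509,  167,  179,
        171,  183,  179,  183,  249,   25]), array([-0.01,  0.  ,  0.01,  0.02,  0.03,  0.04,  0.05,  0.06,  0.07,
        0.08,  0.09,  0.1 ,  0.11,  0.12,  0.13,  0.14,  0.15,  0.16]))
tile 1641 [ 0.4931 -0.0324  0.0718] ((501.4414367675781, -26.51166534423828), (146.64059448242188, 137.3907012939453), 87.13896179199219)
bed 107 [ 0.479  -0.0256  0.0602] ((502.6556396484375, -12.247779846191406), (174.41262817382812, 152.19471740722656), 89.17914581298828)
fence 1184 [0.4348 0.0399 0.0851] [0.5753 0.0701 0.149 ]
[0.5052 0.0505 0.1185] [-0.046  -0.981   0.1883]
```

View pics/top0c.png

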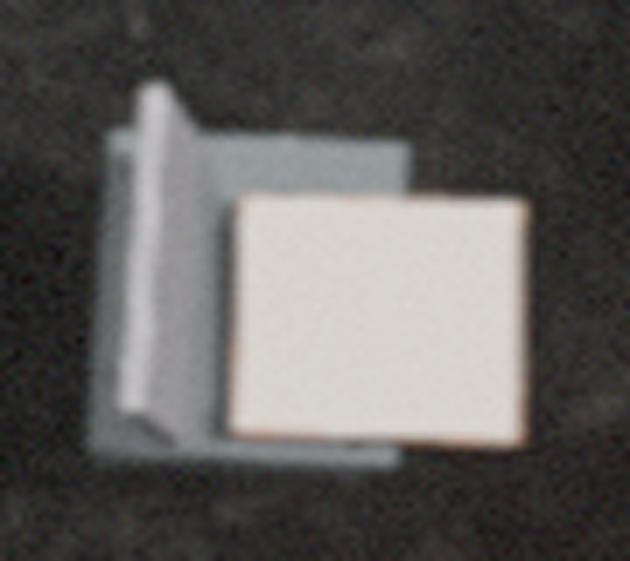

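View pics/side0c.png

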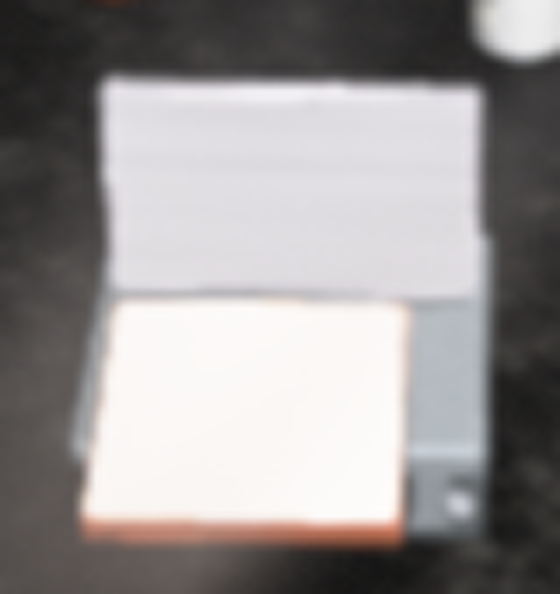

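Top crop: the tile's corners are at about (237,197), (528,200), (523,445) and (230,437). The bed's front edge runs from (410,145) to (398,465), and the bed's rear edge is at x≈105. Side crop: the fence face runs from (100,80) to (483,90) with its foot at y≈295, and the tile sits towards the robot side of the bed.

Run:
```python
from h import *
T=lambda u,v,z: ray("top",225+(u+.5)/7-.5,165+(v+.5)/6.6-.5,z)
S=lambda u,v,z: ray("side",205+(u+.5)/7-.5,145+(v+.5)/6.6-.5,z)
print("bed front T",T(410,145,.06),T(398,465,.06),"rear",T(105,130,.06),T(90,457,.06))
print("bed front S",S(487,460,.06),S(75,455,.06), "foot S",S(470,292,.06),S(115,295,.06),"fence top S",S(103,82,.151),S(483,90,.151))
print("tileT",[T(u,v,.072) for u,v in((237,197),(528,200),(523,445),(230,437))])
print("tileS",[S(u,v,.072) for u,v in((112,300),(407,300),(402,520),(85,518))])
for n in("top","side"):
    f=np.load(n+"0.npz");p,d=f["p"],f["d"];W=cloud(n,d)
    col=p.astype(int); w=W
    reg=(abs(w[...,0]-.5)<.1)&(abs(w[...,1]+.02)<.1)
    m=reg&(abs(w[...,2]-.0715)<.004)&(w[...,1]<.035)&(col.min(-1)>140)
    m=cv2.morphologyEx(m.astype(np.uint8),cv2.MORPH_OPEN,np.ones((3,3)))
    q=w[m>0]; print(n,cv2.minAreaRect(q[:,:2].astype(np.float32)*1000), q[:,2].mean())
    # fence fit robust
    m=reg&(w[...,2]>.08)&(w[...,2]<.14); 
    if n=="side":
        q=w[m]; 
        for _ in range(5):
            A=np.c_[q[:,0],q[:,2]-.06,np.ones(len(q))]; c=np.linalg.lstsq(A,q[:,1],rcond=None)[0]; r=q[:,1]-A@c; q=q[abs(r)<2*r.std()]
        print("fence y=",c,r.std(), "yaw",np.degrees(np.arctan(c[0])))
# bystanders: other clusters
for n,pts in dict(top=[(170,178),(147,240),(327,170),(358,173)],side=[(280,142),(221,130),(304,272),(301,293)]).items():
    W=cloud(n,np.load(n+"0.npz")["d"])
    for u,v in pts: print(n,u,v,W[v,u])
```

```text
bed front T [ 0.575  -0.0521  0.06  ] [ 0.4269 -0.0453  0.06  ] rear [0.5814 0.0807 0.06  ] [0.4297 0.0846 0.06  ]
bed front S [ 0.5764 -0.0553  0.06  ] [ 0.4282 -0.0514  0.06  ] foot S [0.5728 0.0409 0.06  ] [0.436  0.0404 0.06  ] fence top S [0.4367 0.0636 0.151 ] [0.5767 0.0567 0.151 ]
tileT [array([0.5469, 0.0231, 0.072 ]), array([ 0.5462, -0.1014,  0.072 ]), array([ 0.4346, -0.0967,  0.072 ]), array([0.4374, 0.0256, 0.072 ])]
tileS [array([0.437, 0.024, 0.072]), array([0.5484, 0.0228, 0.072 ]), array([ 0.5457, -0.0976,  0.072 ]), array([ 0.4363, -0.0957,  0.072 ])]
top ((492.2309265136719, -36.6336669921875), (116.27378845214844, 109.44178009033203), 89.21182250976562) 0.07204081806039235
side ((490.98162841796875, -38.423526763916016), (122.35186004638672, 110.25141143798828), 88.42845153808594) 0.07169711284871784
fence y= [-0.0464  0.1761  0.0635] 0.0013151110872420813 yaw -2.6573789206801766
top 170 178 [0.5997 0.2939 0.0614]
top 147 240 [0.4072 0.344  0.0822]
top 327 170 [ 0.6401 -0.195   0.0232]
top 358 173 [ 0.6183 -0.2814  0.0634]
side 280 142 [0.6054 0.2794 0.0465]
side 221 130 [0.4149 0.3339 0.0578]
side 304 272 [ 0.6414 -0.2012  0.0186]
side 301 293 [ 0.6248 -0.2857  0.0623]
```

```bash
cat >> h.py <<'E'
from scipy.spatial.transform import Rotation as Ro
yaw=np.radians(87.34); xr=np.array([np.cos(yaw),np.sin(yaw),0]); yr=np.array([-xr[1],xr[0],0]); zr=np.array([0,0,1.])
O=np.array([.5055,.0400,0])
def rest(X): d=np.asarray(X)-O; return np.array([d@xr,d@yr,d[2]])*1000
def world(x,y,z): return O+(x*xr+y*yr+z*zr)/1000
def Rt(tilt): # tool y=-yr, tilted from down towards +xr
    t=np.radians(tilt); z=np.sin(t)*xr-np.cos(t)*zr; y=-yr; return Ro.from_matrix(np.c_[np.cross(y,z),y,z])
def plan(p0,R0,p1,R1,n):
    w=(R0.inv()*R1).as_rotvec()/n; A=sum((R0*Ro.from_rotvec(w*k)).as_matrix() for k in range(n))
    v=np.linalg.solve(A,p1-p0)*100; print(n,"rows turn",w.round(4),"travel cm",v.round(3))
def pose(s=None):
    s=s or bot.get_state(); return s["ee_pos"],Ro.from_euler("xyz",s["ee_rot"],degrees=True)
E
python3 - <<'E'
from h import *
p,R=pose(); plan(p,R,world(-175,10,160),Rt(0),16)
E
```

```text
16 rows turn [-0.0001 -0.0001 -0.0815] travel cm [ 3.846 -0.272  0.442]
```

```bash
for i in 1 2; do python3 -m crank '{"turn":[[0,0,-0.0815],[0,0,-0.0815],[0,0,-0.0815],[0,0,-0.0815],[0,0,-0.0815],[0,0,-0.0815],[0,0,-0.0815],[0,0,-0.0815]],"travel":[[3.85,-0.27,0.44],[3.85,-0.27,0.44],[3.85,-0.27,0.44],[3.85,-0.27,0.44],[3.85,-0.27,0.44],[3.85,-0.27,0.44],[3.85,-0.27,0.44],[3.85,-0.27,0.44]],"fingers":[7,7,7,7,7,7,7,7]}'; done
python3 - <<'E'
from h import *
p,R=pose(); print(rest(p),bot.get_state()["joints"]); plan(p,R,world(-165,10,46),Rt(0),8)
E
```

```text
t: 0.9
ee_pos: [0.3868, -0.4189, 0.1954]
ee_rot: [-180.0, -0.0, 50.2]
wrist_force: [0.3, -0.9, -0.2]
gripper_width: 0.0704
grasp_force: 0.0
t: 1.7
ee_pos: [0.4878, -0.1328, 0.1603]
ee_rot: [-180.0, -0.0, 87.6]
wrist_force: [1.1, 0.6, 0.2]
gripper_width: 0.0699
grasp_force: 0.0
[-173.445     9.674   160.3362] [-30.0847 -10.7649 -18.0976  82.6906   0.      62.3547]
8 rows turn [-0.     -0.      0.0005] travel cm [ 0.105 -0.004  1.429]
```

```bash
python3 -m crank '{"turn":[[0,0,0.004],[0,0,0],[0,0,0],[0,0,0],[0,0,0],[0,0,0],[0,0,0],[0,0,0]],"travel":[[0.1,0,1.9],[0.1,0,1.9],[0.1,0,1.9],[0.1,0,1.9],[0.1,0,1.9],[0.1,0,1.9],[0.1,0,0],[0.1,0,0]],"fingers":[7,7,7,7,7,7,7,7]}'
python3 - <<'E'
from h import *
p,R=pose(); print(rest(p),R.as_euler("xyz",True))
q,d=snapshot("top"); cv2.imwrite("pics/top1.png",cv2.resize(q[150:260,220:340,::-1],None,fx=5,fy=5,interpolation=cv2.INTER_CUBIC))
E
```

```text
t: 2.5
ee_pos: [0.4879, -0.1262, 0.047]
ee_rot: [-180.0, -0.0, 87.1]
wrist_force: [-0.4, -0.2, -0.2]
gripper_width: 0.0697
grasp_force: 0.0
[-166.8721    9.8483   46.9668] [-179.9567   -0.0177   87.1353]
```

View pics/top1.png

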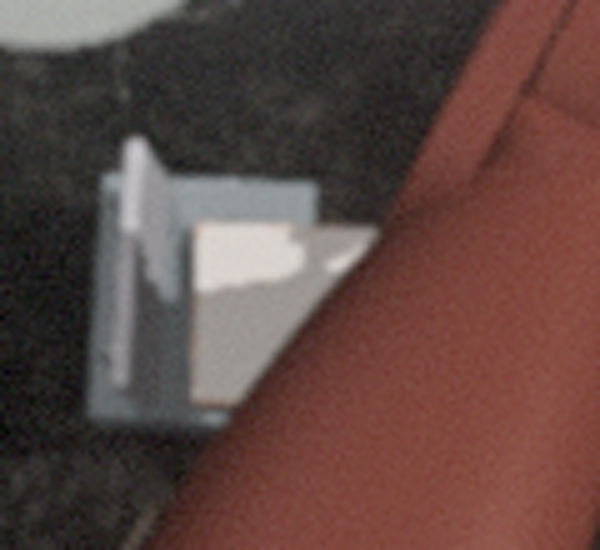

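The tile hasn't moved; its foot edge is at crop column ≈193, and the arm hides the front edge. Now I'll push slowly and watch the force.

```bash
python3 -m crank '{"turn":[[0,0,-0.003],[0,0,0],[0,0,0],[0,0,0],[0,0,0],[0,0,0],[0,0,0],[0,0,0]],"travel":[[0.3,0,0],[0.3,0,0],[0.3,0,0],[0.3,0,0],[0.2,0,0],[0.2,0,0],[0.2,0,0],[0.2,0,0]],"fingers":[7,7,7,7,7,7,7,7]}'
python3 -m crank '{"turn":[[0,0,0],[0,0,0],[0,0,0],[0,0,0],[0,0,0],[0,0,0],[0,0,0],[0,0,0]],"travel":[[0.2,0,0],[0.2,0,0],[0.2,0,0],[0.1,0,0],[0.1,0,0],[0.1,0,0],[0.1,0,0],[0.1,0,0]],"fingers":[7,7,7,7,7,7,7,7]}'
python3 - <<'E'
from h import *
p,R=pose(); print(rest(p),R.as_euler("xyz",True))
q,d=snapshot("top"); q2,d2=snapshot("side"); 
cv2.imwrite("pics/both2.png",np.hstack([cv2.resize(x[...,::-1],(400,400),interpolation=cv2.INTER_CUBIC) for x in(q[160:240,230:310],q2[145:235,200:290])]))
E
```

```text
t: 3.35
ee_pos: [0.4891, -0.1066, 0.0469]
ee_rot: [-180.0, 0.0, 87.3]
wrist_force: [-1.1, -2.2, 0.8]
gripper_width: 0.0699
grasp_force: 0.9
t: 4.15
ee_pos: [0.4897, -0.0955, 0.0469]
ee_rot: [180.0, 0.0, 87.3]
wrist_force: [-1.4, -1.4, -0.1]
gripper_width: 0.0702
grasp_force: 0.8
[-136.0581    9.4945   46.9083] [179.9958   0.008   87.3059]
```

View pics/both2.png

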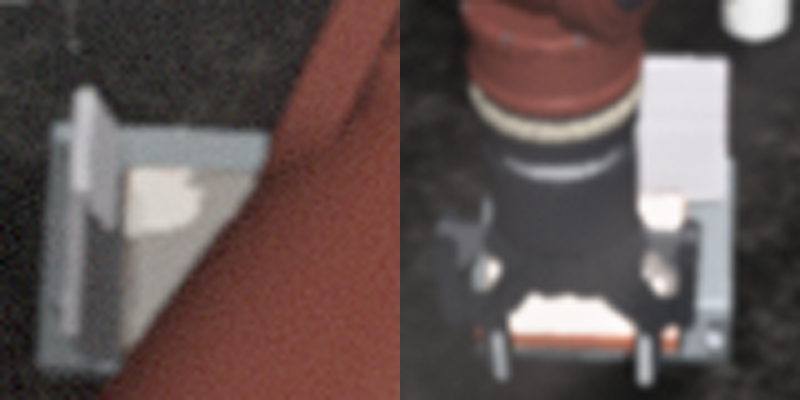

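The tile is sliding under about 2 N. Its foot edge, at left-panel column ≈122, is nearly at the fence foot. Both fingers press on the front edge, at right-panel columns 500 and 645. I'll keep going in 1 mm rows.

```bash
python3 -m crank '{"turn":[[0,0,0],[0,0,0],[0,0,0],[0,0,0],[0,0,0],[0,0,0],[0,0,0],[0,0,0]],"travel":[[0.1,0,0],[0.1,0,0],[0.1,0,0],[0.1,0,0],[0.05,0,0],[0.05,0,0],[0,0,0],[0,0,0]],"fingers":[7,7,7,7,7,7,7,7]}'
python3 -c "
from h import *
print(rest(pose()[0]))"
```

```text
t: 5.05
ee_pos: [0.4899, -0.0904, 0.0469]
ee_rot: [-180.0, -0.0, 87.3]
wrist_force: [0.9, -0.1, 0.5]
gripper_width: 0.0698
grasp_force: 0.3
[-130.9576    9.5338   46.8572]
```

Force is still near zero, so I'll push on 1 mm per call until contact with the fence shows.

```bash
for i in 1 2 3; do python3 -m crank '{"turn":[[0,0,0],[0,0,0],[0,0,0],[0,0,0],[0,0,0],[0,0,0],[0,0,0],[0,0,0]],"travel":[[0.05,0,0],[0.05,0,0],[0.0,0,0],[0,0,0],[0,0,0],[0,0,0],[0,0,0],[0,0,0]],"fingers":[7,7,7,7,7,7,7,7]}' | grep -E "pos|wrist|grasp" ; done
```

```text
ee_pos: [0.4899, -0.09, 0.0469]
wrist_force: [-0.0, -5.5, -0.7]
grasp_force: 2.5
ee_pos: [0.49, -0.0899, 0.0471]
wrist_force: [-2.6, -9.8, -0.8]
grasp_force: 5.0
ee_pos: [0.49, -0.0899, 0.0473]
wrist_force: [-4.1, -14.8, -0.3]
grasp_force: 7.5
```

Home: the arm has stalled at 15 N against the fence with both fingers on the edge. I'll back off, close the fingers and tilt the tool.

```bash
python3 -m crank '{"turn":[[0,0,0],[0,0,0],[0,0,0],[0,0,0],[0,0,0],[0,0.1,0],[0,0.1,0],[0,0.1,0]],"travel":[[-0.5,0,0],[-1.5,0,0],[-2,0,0],[-2,0,-1],[-1,0,-3],[0,0,-3],[0,0,-2],[0,0,-1]],"fingers":[7,7,7,7,0,0,0,0]}'
python3 -m crank '{"turn":[[0,0.1,0],[0,0.1,0],[0,0.1,0],[0,0.1,0],[0,0.1,0],[0,0.073,0],[0,0,0],[0,0,0]],"travel":[[0,0,0],[0,0,0],[0,0,0],[0,0,0],[0,0,0],[0,0,0],[0,0,0],[0,0,0]],"fingers":[0,0,0,0,0,0,0,0]}'
python3 - <<'E'
from h import *
p,R=pose(); print(rest(p),(R.inv()*Rt(50)).as_rotvec(),bot.get_state()["joints"]); plan(p,R,world(-157,10,71),Rt(50),8)
q,d=snapshot("top"); q2,d2=snapshot("side"); np.savez("s3.npz",q=q,d=d,q2=q2,d2=d2)
cv2.imwrite("pics/both3.png",np.hstack([cv2.resize(x[...,::-1],(400,400),interpolation=cv2.INTER_CUBIC) for x in(q[160:240,230:310],q2[145:235,200:290])]))
E
```

```text
t: 8.25
ee_pos: [0.4877, -0.1627, 0.1495]
ee_rot: [179.7, -17.3, 87.4]
wrist_force: [-0.8, 0.3, -1.2]
gripper_width: 0.012
grasp_force: 0.0
t: 9.05
ee_pos: [0.4866, -0.1619, 0.1461]
ee_rot: [-180.0, -50.0, 87.2]
wrist_force: [-0.2, 0.6, 0.8]
gripper_width: -0.0001
grasp_force: 0.0
[-202.5921    9.5483  146.1187] [ 0.001   0.0007 -0.0011] [-51.7534  29.0611   8.9541 111.8291  30.1372  29.2141]
8 rows turn [ 0.0001  0.0001 -0.0001] travel cm [-0.353 -0.006  1.04 ]
```

View pics/both3.png

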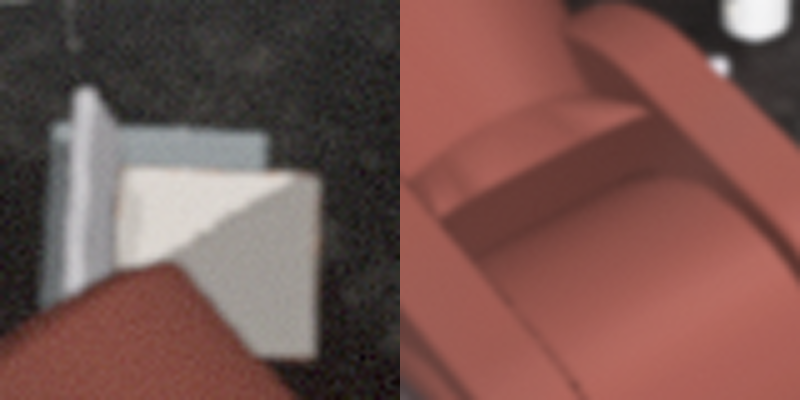

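The left panel shows the tile home: its front edge runs from (322,176) to (318,356), parallel to the fence. Next I'll check that numerically and move to the pre-wedge pose.

```bash
python3 -m crank '{"turn":[[0,0,0],[0,0,0],[0,0,0],[0,0,0],[0,0,0],[0,0,0],[0,0,0],[0,0,0]],"travel":[[-0.35,0,1.04],[-0.35,0,1.04],[-0.35,0,1.04],[-0.35,0,1.04],[-0.35,0,1.04],[-0.35,0,1.04],[-0.35,0,1.04],[-0.35,0,1.04]],"fingers":[0,0,0,0,0,0,0,0]}'
python3 - <<'E'
from h import *
for u,v in((322,176),(318,356),(118,170)): print(rest(ray("top",230+u/5-.4,160+v/5-.4,.072)))
f=np.load("s3.npz");W=cloud("top",f["d"]);m=(abs(W[...,2]-.072)<.004)&(f["q"].min(-1)>120)&(abs(W[...,0]-.5)<.08)&(abs(W[...,1]+.04)<.08)
w=np.array([rest(x) for x in W[m]]);print(w.min(0),w.max(0))
p,R=pose(); print(rest(p),(R.inv()*Rt(50)).as_rotvec(),bot.get_state()["joints"])
E
```

```text
t: 9.95
ee_pos: [0.4887, -0.1152, 0.0709]
ee_rot: [-180.0, -50.0, 87.3]
wrist_force: [0.0, -0.1, -0.5]
gripper_width: 0.0002
grasp_force: 0.0
[-121.3794  -46.5433   72.    ]
[-122.0141   61.9339   72.    ]
[  0.8191 -43.8629  72.    ]
[-118.2288  -57.225    68.0074] [ 2.1186 61.3769 75.9969]
[-155.8099    9.5611   70.8552] [ 0.0004 -0.0003 -0.0004] [-48.6893  28.4606   0.0802 102.2424  32.1614  31.8243]
```

```bash
cat > path.py <<'E'
import numpy as np,sys
a=np.radians(40); tx=np.array([np.sin(a),np.cos(a)]); tz=np.array([np.cos(a),-np.sin(a)])
def C(th,s=25):
    t=np.radians(th); f=min(0,12*np.cos(t)*np.tan(np.radians(10))-12*np.sin(t))
    o=np.array([-np.cos(t),np.sin(t)]); F=np.array([f,60.])
    return F+120*o+s*tz if th<40 else F+(120-s)*o
def tcp(th): return C(th)-11*tx
def rows(p,ths):
    p=np.array(p,float)
    for th in ths:
        d=tcp(th)-p; v=np.round([d@tx/10,d@tz/10],2); p=p+10*(v[0]*tx+v[1]*tz); print(th,v,p.round(1))
E
python3 -c "
from path import *
p=np.array([-155.8,70.9]); d=tcp(0)-p; print(d@tx,d@tz,tcp(0))
rows(tcp(0),np.arange(2.5,101,2.5))"
```

```text
3.661911996781253 59.430776009242706 [-107.91955263   35.50382088]
2.5 [ 0.41 -0.33] [-107.8   40.8]
5.0 [ 0.42 -0.31] [-107.5   46. ]
7.5 [ 0.44 -0.29] [-106.9   51.2]
10.0 [ 0.44 -0.27] [-106.1   56.3]
12.5 [ 0.43 -0.29] [-105.6   61.5]
15.0 [ 0.43 -0.27] [-104.9   66.5]
17.5 [ 0.45 -0.26] [-104.    71.6]
20.0 [ 0.45 -0.23] [-102.9   76.5]
22.5 [ 0.47 -0.2 ] [-101.4   81.4]
25.0 [ 0.46 -0.19] [-99.9  86.2]
27.5 [ 0.48 -0.16] [-98.   90.9]
30.0 [ 0.48 -0.14] [-96.   95.5]
32.5 [ 0.49 -0.12] [-93.8 100. ]
35.0 [ 0.49 -0.1 ] [-91.4 104.4]
37.5 [ 0.49 -0.07] [-88.8 108.6]
40.0 [ 0.49 -0.04] [-85.9 112.6]
42.5 [ 0.39 -0.03] [-83.6 115.8]
45.0 [ 0.38 -0.01] [-81.3 118.8]
47.5 [0.39 0.02] [-78.6 121.6]
50.0 [0.38 0.03] [-75.9 124.3]
52.5 [0.38 0.05] [-73.1 126.9]
55.0 [0.38 0.07] [-70.1 129.4]
57.5 [0.37 0.08] [-67.1 131.7]
60.0 [0.37 0.11] [-63.9 133.8]
62.5 [0.37 0.13] [-60.6 135.8]
65.0 [0.36 0.14] [-57.2 137.7]
67.5 [0.35 0.16] [-53.7 139.3]
70.0 [0.35 0.18] [-50.1 140.9]
72.5 [0.33 0.19] [-46.5 142.2]
75.0 [0.33 0.21] [-42.8 143.3]
77.5 [0.32 0.23] [-38.9 144.3]
80.0 [0.31 0.25] [-35.  145.1]
82.5 [0.3  0.26] [-31.1 145.7]
85.0 [0.29 0.27] [-27.2 146.2]
87.5 [0.28 0.29] [-23.2 146.5]
90.0 [0.27 0.31] [-19.  146.6]
92.5 [0.25 0.31] [-15.1 146.5]
95.0 [0.25 0.33] [-10.9 146.3]
97.5 [0.22 0.35] [ -6.8 145.7]
100.0 [0.22 0.35] [ -2.7 145.1]
```

Approach under the overhang, staying a few mm below it, then make the first lifts.

```bash
python3 -m crank '{"turn":[[0,0,0],[0,0,0],[0,0,0],[0,0,0],[0,0,0],[0,0,0],[0,0,0],[0,0,0]],"travel":[[0,0.1,1],[0,0.1,1],[0,0,1],[0,0,1],[0,0,1],[0,0,0.95],[0,0,0],[0,0,0]],"fingers":[0,0,0,0,0,0,0,0]}'
python3 -m crank '{"turn":[[0,0,0],[0,0,0],[0,0,0],[0,0,0],[0,0,0],[0,0,0],[0,0,0],[0,0,0]],"travel":[[0.2,0,0],[0.16,0,0],[0.41,0,-0.33],[0.42,0,-0.31],[0.44,0,-0.29],[0.44,0,-0.27],[0,0,0],[0,0,0]],"fingers":[0,0,0,0,0,0,0,0]}'
python3 - <<'E'
from h import *
p,R=pose(); print(rest(p),bot.get_state()["joints"])
q,d=snapshot("top"); q2,d2=snapshot("side")
cv2.imwrite("pics/both4.png",np.hstack([cv2.resize(x[...,::-1],(400,400),interpolation=cv2.INTER_CUBIC) for x in(q[160:240,230:310],q2[115:235,200:320])]))
E
```

```text
t: 10.75
ee_pos: [0.4928, -0.0701, 0.0335]
ee_rot: [-180.0, -50.0, 87.3]
wrist_force: [0.2, 0.5, -0.0]
gripper_width: -0.0
grasp_force: 0.0
t: 11.55
ee_pos: [0.4932, -0.0663, 0.0571]
ee_rot: [180.0, -50.0, 87.3]
wrist_force: [1.0, -2.4, -0.9]
gripper_width: 0.0001
grasp_force: 1.3
[-106.8039    7.3679   57.0801] [-44.9618  24.9106  -5.7581  98.0174  34.5376  35.2622]
```

View pics/both4.png

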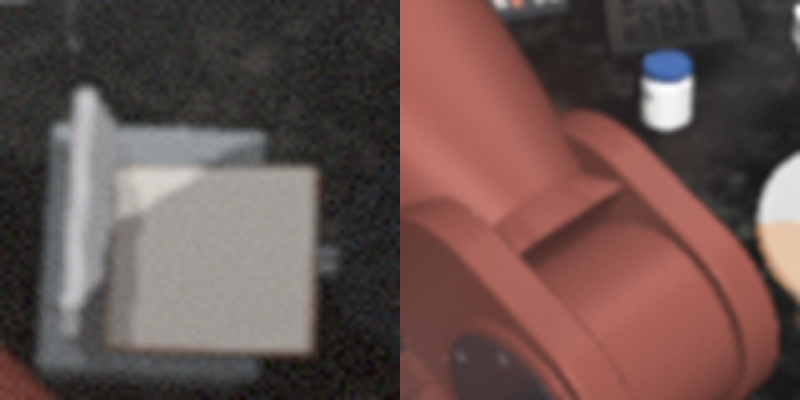

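The fingers are under the front edge at left-panel (328,262), about the middle. The tile is still in line with the fence, and the top view is now clear. Next I'll measure the tilt from depth.

```bash
cat >> h.py <<'E'
def tile(white=True):
    q,d=snapshot("top"); W=cloud("top",d); w=(W-O)@np.c_[xr,yr,zr]*1000
    m=(q.min(-1)>95)&(w[...,2]>64)&(w[...,0]<-3)&(w[...,0]>-130)&(abs(w[...,1])<75)
    m=cv2.erode(m.astype(np.uint8),np.ones((3,3)))>0; w=w[m]; c=np.median(w,0)
    for _ in range(4):
        c=w.mean(0); n=np.linalg.svd(w-c,full_matrices=False)[2][2]; n*=np.sign(n[2]); r=(w-c)@n; w=w[abs(r)<max(2.5*r.std(),1)]
    print("tile n",n,"theta",np.degrees(np.arctan2(n[0],n[2])),"c",c,"x",w[:,0].min(),w[:,0].max(),"y",w[:,1].min(),w[:,1].max(),"zmax",w[:,2].max(),len(w))
E
python3 -c "
from h import *
tile()"
```

```text
tile n [ 0.1717 -0.0011  0.9851] theta 9.889428600499588 c [-60.1792   8.8705  82.384 ] x -113.02197173611796 -6.081869011245625 y -43.169574426688214 61.32229044091521 zmax 94.9058683991555 1171
```

Tilt is 9.9°, exactly as planned. Continuing.

```bash
python3 -m crank '{"turn":[[0,0,0],[0,0,0],[0,0,0],[0,0,0],[0,0,0],[0,0,0],[0,0,0],[0,0,0]],"travel":[[0.43,0,-0.29],[0.43,0,-0.27],[0.45,0,-0.26],[0.45,0,-0.23],[0.47,0,-0.2],[0.46,0,-0.19],[0.48,0,-0.16],[0.48,0,-0.14]],"fingers":[0,0,0,0,0,0,0,0]}'
python3 -c "
from h import *
tile(); print(rest(pose()[0]))"
```

```text
t: 12.5
ee_pos: [0.4935, -0.0558, 0.0966]
ee_rot: [-180.0, -50.0, 87.3]
wrist_force: [1.0, -2.1, 0.1]
gripper_width: -0.0002
grasp_force: 0.9
tile n [0.4981 0.0002 0.8671] theta 29.876302939768383 c [-53.4509   9.1158 102.8132] x -99.25396379659952 -6.126858677205406 y -43.01476724524665 59.84225412801823 zmax 131.91115644945063 1089
[-96.038    7.3732  97.2442]
```

```bash
python3 -m crank '{"turn":[[0,0,0],[0,0,0],[0,0,0],[0,0,0],[0,0,0],[0,0,0],[0,0,0],[0,0,0]],"travel":[[0.49,0,-0.12],[0.49,0,-0.1],[0.49,0,-0.07],[0.49,0,-0.04],[0.39,0,-0.03],[0.38,0,-0.01],[0.39,0,0.02],[0.38,0,0.03]],"fingers":[0,0,0,0,0,0,0,0]}'
python3 -c "
from h import *
tile(); print(rest(pose()[0]))"
```

```text
t: 13.35
ee_pos: [0.4945, -0.0358, 0.1253]
ee_rot: [-180.0, -50.0, 87.3]
wrist_force: [-0.9, -1.1, -1.1]
gripper_width: 0.0002
grasp_force: 0.6
tile n [ 0.7641 -0.0002  0.6451] theta 49.83053944626639 c [-41.2254   7.7812 117.1682] x -72.88351806470632 -6.342122673617056 y -42.50663899749817 58.77664350792111 zmax 156.6007874047257 768
[-75.9463   7.4132 125.6792]
```

Tracking is accurate, at 49.8° with about 2 N. Continue to 90°.

```bash
python3 -m crank '{"turn":[[0,0,0],[0,0,0],[0,0,0],[0,0,0],[0,0,0],[0,0,0],[0,0,0],[0,0,0]],"travel":[[0.38,0,0.05],[0.38,0,0.07],[0.37,0,0.08],[0.37,0,0.11],[0.37,0,0.13],[0.36,0,0.14],[0.35,0,0.16],[0.35,0,0.18]],"fingers":[0,0,0,0,0,0,0,0]}'
python3 -c "
from h import *
tile(); print(rest(pose()[0]),bot.get_state()['joints'])"
```

```text
t: 14.2
ee_pos: [0.4957, -0.0098, 0.1417]
ee_rot: [180.0, -50.0, 87.3]
wrist_force: [0.4, -1.4, 0.4]
gripper_width: 0.0001
grasp_force: 0.4
tile n [ 0.9343 -0.0015  0.3564] theta 69.12216539272585 c [-24.328    9.001  127.8725] x -38.574528556099466 -8.899351604795042 y -40.22089255958463 57.07084073849124 zmax 165.95653747006622 340
[-49.807    7.4721 141.9746] [-40.3251  14.3174  -8.7651 102.9906  37.3541  39.7828]
```

```bash
python3 -m crank '{"turn":[[0,0,0],[0,0,0],[0,0,0],[0,0,0],[0,0,0],[0,0,0],[0,0,0],[0,0,0]],"travel":[[0.33,0,0.19],[0.33,0,0.21],[0.32,0,0.23],[0.31,0,0.25],[0.3,0,0.26],[0,0,0],[0,0,0],[0,0,0]],"fingers":[0,0,0,0,0,0,0,0]}'
python3 - <<'E'
from h import *
p,R=pose(); print(rest(p),bot.get_state()["joints"])
q,d=snapshot("top"); q2,d2=snapshot("side")
cv2.imwrite("pics/both5.png",np.hstack([cv2.resize(x[...,::-1],(400,400),interpolation=cv2.INTER_CUBIC) for x in(q[160:240,230:310],q2[105:235,190:320])]))
E
```

```text
t: 15.05
ee_pos: [0.4966, 0.0087, 0.1464]
ee_rot: [-180.0, -50.0, 87.3]
wrist_force: [-0.4, -0.8, -0.1]
gripper_width: -0.0005
grasp_force: 0.0
[-31.7056   7.4735 146.3571] [-38.7382  12.4901 -10.2252 102.3369  38.2805  41.4505]
```

View pics/both5.png

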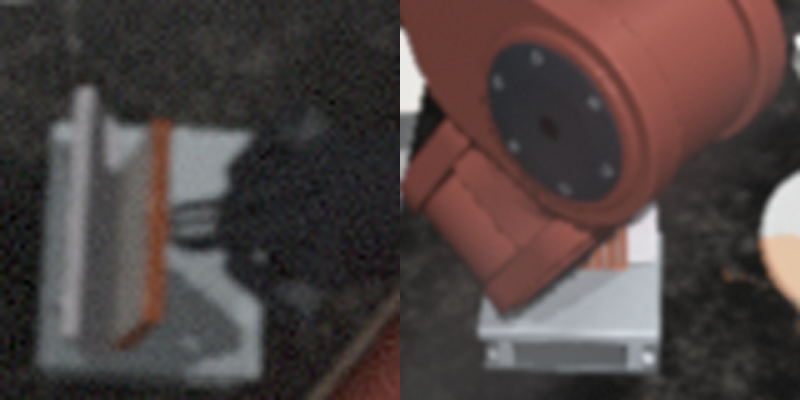

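The tile is nearly upright: its red top edge runs from (160,120) to (150,320) in the left panel, parallel to the fence, and the fingers touch at about (170,225). I'll ease it over slowly.

```bash
python3 -m crank '{"turn":[[0,0,0],[0,0,0],[0,0,0],[0,0,0],[0,0,0],[0,0,0],[0,0,0],[0,0,0]],"travel":[[0.15,0,0.13],[0.14,0,0.14],[0.14,0,0.14],[0.14,0,0.15],[0.14,0,0.15],[0.13,0,0.16],[0.13,0,0.15],[0.12,0,0.16]],"fingers":[0,0,0,0,0,0,0,0]}'
python3 -m crank '{"turn":[[0,0,0],[0,0,0],[0,0,0],[0,0,0],[0,0,0],[0,0,0],[0,0,0],[0,0,0]],"travel":[[0.13,0,0.16],[0.12,0,0.17],[0.11,0,0.17],[0.11,0,0.18],[0,0,0],[0,0,0],[0,0,0],[0,0,0]],"fingers":[0,0,0,0,0,0,0,0]}'
python3 - <<'E'
from h import *
p,R=pose(); print(rest(p))
q,d=snapshot("top"); cv2.imwrite("pics/top6.png",cv2.resize(q[160:240,230:310,::-1],(560,560),interpolation=cv2.INTER_CUBIC))
E
```

```text
t: 15.95
ee_pos: [0.4973, 0.025, 0.1472]
ee_rot: [180.0, -50.0, 87.3]
wrist_force: [0.3, -1.2, -0.3]
gripper_width: 0.0001
grasp_force: 0.0
t: 16.75
ee_pos: [0.4977, 0.0329, 0.1464]
ee_rot: [-180.0, -50.0, 87.3]
wrist_force: [-0.1, 0.1, -0.7]
gripper_width: -0.0
grasp_force: 0.0
[ -7.4143   7.437  146.4198]
```

View pics/top6.png

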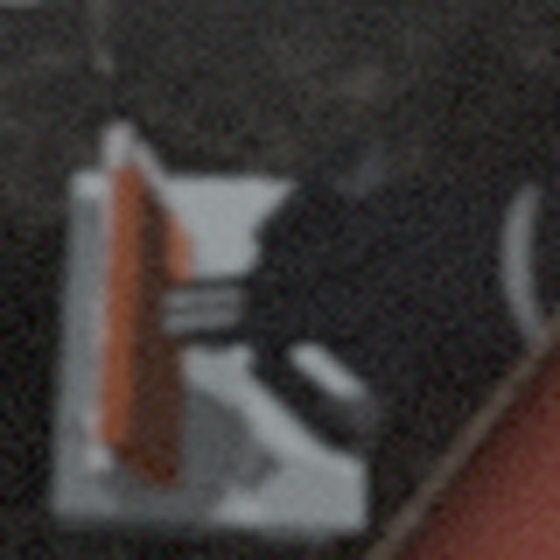

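The tile leans on the fence with its red back outwards, and the force is about 0. A light press will confirm it is flush.

```bash
python3 -m crank '{"turn":[[0,0,0],[0,0,0],[0,0,0],[0,0,0],[0,0,0],[0,0,0],[0,0,0],[0,0,0]],"travel":[[0.06,0,0.08],[0.06,0,0.08],[0.06,0,0.08],[0.03,0,0.04],[0.03,0,0.04],[0,0,0],[0,0,0],[0,0,0]],"fingers":[0,0,0,0,0,0,0,0]}'
python3 -m crank '{"turn":[[0,0,0],[0,0,0],[0,0,0],[0,0,0],[0,0,0],[0,0,0],[0,0,0],[0,0,0]],"travel":[[0.03,0,0.04],[0.03,0,0.04],[0,0,0],[0,0,0],[0,0,0],[0,0,0],[0,0,0],[0,0,0]],"fingers":[0,0,0,0,0,0,0,0]}'
python3 -c "
from h import *
print(rest(pose()[0]))"
```

```text
t: 17.6
ee_pos: [0.4979, 0.037, 0.1462]
ee_rot: [180.0, -50.0, 87.3]
wrist_force: [-0.3, 0.1, 0.8]
gripper_width: 0.0001
grasp_force: 0.0
t: 18.4
ee_pos: [0.498, 0.038, 0.1462]
ee_rot: [-180.0, -50.0, 87.3]
wrist_force: [-0.4, -0.1, 0.7]
gripper_width: 0.0001
grasp_force: 0.0
[ -2.3487   7.4465 146.1515]
```

No contact force, so the tile is already resting on the fence on its own. I'll retract and measure.

```bash
python3 -m crank '{"turn":[[0,0,0],[0,0,0],[0,0,0],[0,0,0],[0,0,0],[0,0,0],[0,0,0],[0,0,0]],"travel":[[-0.3,0,-0.4],[-0.6,0,-0.8],[-0.6,0,-0.8],[0,0,-3],[0,0,-4],[0,0,-4],[0,0,-4],[0,0,-3]],"fingers":[0,0,0,0,0,0,0,0]}'
python3 -m crank '{"turn":[[0,-0.1,0],[0,-0.1,0],[0,-0.1,0],[0,-0.1,0],[0,-0.1,0],[0,-0.1,0],[0,-0.1,0],[0,-0.1,0]],"travel":[[-2,0,-2],[-2,0,-2],[-3,0,-2],[-3,0,-2],[-3,0,-1],[-3,0,0],[-3,0,0],[-3,0,0]],"fingers":[0,0,0,0,0,0,0,0]}'
python3 - <<'E'
from h import *
p,R=pose(); print(rest(p))
q,d=snapshot("top"); q2,d2=snapshot("side")
W=cloud("side",d2); w=(W-O)@np.c_[xr,yr,zr]*1000; c=q2.astype(int)
m=(c[...,0]>c[...,2]+35)&(abs(w[...,0])<40)&(abs(w[...,1])<80)&(w[...,2]>62)&(w[...,2]<185)
m=cv2.erode(m.astype(np.uint8),np.ones((3,3)))>0; x=w[m]; 
for _ in range(4):
    k=x.mean(0); n=np.linalg.svd(x-k,full_matrices=False)[2][2]; n*=np.sign(n[0]); r=(x-k)@n; x=x[abs(r)<max(2.5*r.std(),1)]
print(len(x),"n",n,"theta",np.degrees(np.arccos(n[2])),"c",k,"y",x[:,1].min(),x[:,1].max(),"z",x[:,2].min(),x[:,2].max())
cv2.imwrite("pics/both7.png",np.hstack([cv2.resize(x[...,::-1],(400,400),interpolation=cv2.INTER_CUBIC) for x in(q[160:240,230:310],q2[125:235,190:300])]))
E
```

```text
t: 19.2
ee_pos: [0.4905, -0.1272, 0.2624]
ee_rot: [179.7, -49.8, 87.4]
wrist_force: [-4.8, 4.6, -2.0]
gripper_width: -0.0001
grasp_force: 0.0
t: 20.0
ee_pos: [0.4778, -0.3719, 0.2283]
ee_rot: [180.0, -3.9, 87.2]
wrist_force: [0.5, 1.3, -0.5]
gripper_width: -0.0002
grasp_force: 0.0
[-412.7496    8.5175  228.2523]
644 n [ 0.9849 -0.0088 -0.1726] theta 99.94106052024952 c [ -2.7882 -18.582  114.4834] y -41.717563332769515 15.75206677213958 z 65.22964772414608 180.07950519094217
```

View pics/both7.png

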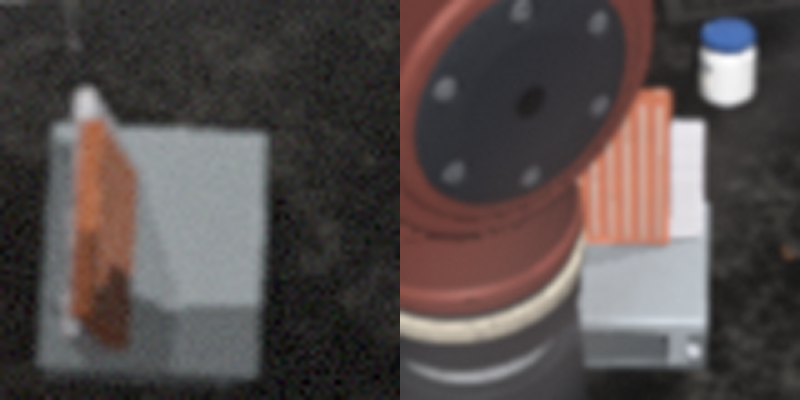

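The tile stands flush at 99.9°, square to 0.5°, with its origin at x≈-2 mm and the red back outwards. The robot is clear of everything.

```bash
python3 -c "
from cell import ticket
print(ticket.sign_off())"
```

```text
the job is handed in; nothing more can be done
None
```

The tile was slid home and square, then tipped up. It now stands by itself, leaning flush on the fence at 99.9° with its red back outwards, and the job is handed in; the sign-off gave no verdict.

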